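# Bottle into the warmer, then hold the teat box open

### The arm

A 6-joint arm with a two-finger parallel gripper is mounted at the origin on the work surface. World frame = base frame: x ahead of the robot, y to its left, z up, the work surface at z = 0. Lengths are in mm, angles in rad, forces in N, time in s.
With the tool pointing down it reaches from about 350 to 875 mm from the base axis. Payload 4.2 kg.
Tool frame: the origin (TCP) lies midway between the tips of the shut fingers; the grasp point (between the pads) lies 19 mm behind it (arm.tcp_to_grasp is the distance from the TCP to the grasp point, in mm); z points along the fingers, y is the line along which they close (so a half turn about z gives the same grasp; the last joint's range is limited). The gripper opens to 85 mm and grips with 20 to 120 N. Pads are 22 mm wide; open, the fingers measure 114 mm over their backs; the gripper's body (76 mm by 85 mm) begins 54 mm behind the grasp point. The pads swing forward as they close: fully open they stand 13 mm farther back than shut.
Start: joints at [-0.9, 0.385, 0.008, 0, -1.194, -0.259], TCP at [250.175, -572.723, 231.312] pointing down, gripper open.
Joint ranges: [-3.14, 3.14], [-1.21, 2.06], [-1.07, 1.41], [-3.16, 2.05], [-2.99, -0.16], [-3.1, 3.1]. Speed limits (rad/s): [2.79, 2.79, 3.14, 3.14, 3.14, 3.14].

### API

Orientations are given as a unit quaternion [x, y, z, w].
In Python, from bench import arm, get_image gives the robot as it stands.
- The arm moves only by the tool drive_tool, never from a script. Its argument "deltas" is a list of rows, each a list of 2 entries, a list of its own where there are three numbers: the shift along the tool's x, y, z in cm, then the turn, a rotation vector about the tool's x, y, z in degrees. In form: [[[x, y, z], [ax, ay, az]], ...]. A call has 1 to 12 rows; each row shifts and turns the commanded pose from where the row before left it, along the tool's axes as they then stand; what a row does not reach is not made up. A row lasts 1/10 s, in which the tool goes at most 50 mm and 8.59 degrees, less where a joint would pass 70% of its speed; a pose out of reach is approached as far as the arm can. A call with a gripper value outside its range is refused whole. "claw" is the finger opening in cm, from 0 to 8.54, set as the call begins (left out, the last holds). The fingers move at their own pace and stop on an object; the grip force is fixed at half the most. Time passes only in rows, so rows that do not move let the fingers close. It gives the time, the measured TCP pose, the force, the opening and the grip force at its end, in the units of the state.
- arm.read_state(): the state, without advancing time (a new reading comes with each control period).
- get_image(name): name is "side" or "top"; returns a dict with "img" (384x512x3 uint8, red, green, blue), "fx", "fy", "cx", "cy" (pixels), "eye" and "orientation" of the camera in the world. Camera axes: x right, y down, z forward; pixel columns grow to the right and rows downward; lengths in mm; the calibration is good to about 2 mm. A picture is of the moment at which its call begins. There is no depth.
- arm.job_done(): hands the job in; it is judged then, once.
The state is a dict: "clock": time; "joints": joint angles; "joint_vel": joint speeds; "joint_efforts": joint torques, N m; "position": TCP position; "ee_rot": TCP orientation; "contact_force": force on the tool from outside, world axes, zero at the start; "wrist_torque": the same for the moment, N m; "gripper_width": finger opening in mm; "grasp_force": force on a finger pad.
Only numpy, scipy, OpenCV 4.12 (cv2) and the standard library are available. Lean on these libraries where they do the work, as an engineer would, in place of code of your own. Each camera call takes 0.05 s, during which the arm holds its last target. There are 200 camera calls.

### The job

Take the baby bottle that has no collar and teat on it, lower it (do not drop it) upright and fully down into the bottle warmer, and let go of it. Then lift the spring-shut lid of the teat box by its front tab and keep holding it half open, at 45 degrees, so that I can pick out a teat: the lid snaps shut if released, so finish while still holding it there. Leave all the other things on the worktop where they are.

Things in the scene. Friction and masses are not known exactly. Their poses are not given: they have to be found in the camera images.
- bottle: the open baby bottle to be moved: loose, 60 to 130 g, upright, milky plastic, round, 140 mm tall; body 56 mm in diameter up to 105 mm (foot narrows to 48 mm), straight open neck 40 mm in diameter from 119 to 140 mm. Two similar bottles, 175 mm tall with white collar and amber teat, stand near it: leave them alone. Origin: centre of its underside; z up along the bottle.
- warmer: the bottle warmer, fixed: a round white plastic pot 94 mm in diameter (foot flange 104 mm), 60 mm high, with a small dial on its side and a round well 64 mm in diameter, open at the top, whose floor is 8 mm above the worktop (52 mm deep). Origin: centre of its underside, on the worktop; z up.
- partsbox: the teat box, fixed: an open-topped white plastic box 150 mm (its x) by 130 mm (its y) by 120 mm high, with a hinged grey lid. Origin: centre of its underside, on the worktop; z up; its front, with the lid's tab, faces its -x, towards the robot. The hinge lies along its y at the far (+x) rim.
- lid (a joint): the teat box's lid, 100 to 210 g: a grey plate 150 by 130 by 8 mm with a tab (see tab). Value: its opening angle in rad, 0 shut (level), growing as the tab end rises; 0.785 is 45 degrees, stop at 1.6. A spring and its weight close it from any angle: 1 to 2 N at the tab when shut, 2 to 3 N at 45 degrees.
- tab (a point): grip point of the lid's tab, which is 24 mm wide (y), 12 mm thick and sticks out 50 mm beyond the front edge of the plate, in line with it. Point: mid width and thickness, 182 mm from the hinge line, 32 mm out from the plate; 124.5 mm above the worktop when shut. Moves with the lid: x from the tab to the hinge, y the hinge line. Free space beside, above and below.
- hinge (a point): middle of the lid's hinge line (its y is the line), 120.5 mm above the worktop at the far rim of the teat box, level with the underside of the shut lid plate; the tab's point lies 182 mm from it along the lid and 4 mm above the underside.
- capped_a: a bystander: closed baby bottle, 56 mm in diameter and 175 mm tall, with white collar and amber teat; leave alone. Origin: centre of its underside.
- capped_b: a bystander: a second closed baby bottle like capped_a; leave alone. Origin: centre of its underside.
- spoon: a bystander: steel spoon with a wooden handle, 150 mm long, lying on the worktop; leave alone.
- thermos: a bystander: pink thermos flask, 68 mm in diameter, 207 mm tall; leave alone. Origin: centre of its underside.
- dishsoap: a bystander: yellow dish-soap bottle, 64 mm in diameter, 190 mm tall; leave alone. Origin: centre of its underside.
- mug: a bystander: white mug, 80 mm in diameter, 90 mm tall; leave alone. Origin: centre of its underside.
- tub: a bystander: round white tub with a lid, 116 mm in diameter, 84 mm tall; leave alone. Origin: centre of its underside.
Things that resemble listed ones, but are neither listed nor needed, are in the scene too. Leave any turquoise look-alike of the bottle alone.

How it is judged:
By the outcome, as a careful person would: the job done as asked, in the order asked, and still so for the second after the job is handed in, while the arm keeps its last pose, push and grip.
It also fails if it takes over 64 s, if anything falls off the work surface, if the arm or the gripper's body presses on something with over 40 N, if the wrist force passes 120 N, or if a joint passes its speed limit or range.

## Working session

There is one attempt and no reset: what is moved stays moved. The work goes in short steps, Python scripts to look and compute and a tool call to move; the robot and the scene stay as the last step left them, time stands still between calls to the robot, and variables do not carry over. Pictures are saved under pics/ and viewed, at most 10 in all, crops included, and the job is handed in when it is done.

Besides the shell and the picture viewer there is one more tool, called after ">>>" in YAML: its name, and indented under it one key for each argument. drive_tool: Moves the arm, as the interface text tells. Its arguments: {"type":"object","properties":{"deltas":{"type":"array"},"claw":{"type":"number"}},"required":["deltas"]}

```bash
mkdir -p pics; cat > h.py <<'E'
import numpy as np,cv2
from scipy.spatial.transform import Rotation as R
from bench import arm,get_image
def snap(n,f):
    d=get_image(n); cv2.imwrite(f,d['img'][:,:,::-1]); np.savez(f+'.npz',**{k:d[k] for k in d}); return d
def load(f): return dict(np.load(f+'.npz'))
def ray(d,u,v):
    r=np.array([(u-d['cx'])/d['fx'],(v-d['cy'])/d['fy'],1.]); return R.from_quat(d['orientation']).apply(r)
def onz(d,u,v,z):
    r=ray(d,u,v); e=np.array(d['eye']); return e+r*(z-e[2])/r[2]
def proj(d,p):
    q=R.from_quat(d['orientation']).inv().apply(np.array(p,float)-d['eye']); return d['fx']*q[0]/q[2]+d['cx'],d['fy']*q[1]/q[2]+d['cy']
E
python3 - <<'E'
from h import *
for n in('side','top'):
    d=snap(n,f'pics/{n}0.png'); print(n,d['eye'],R.from_quat(d['orientation']).as_matrix().round(3).tolist(),d['fx'],d['cx'],d['cy'])
print(arm.read_state())
E
```

```text
side [-82.83086158 764.46395877 783.77154608] [[-0.801, -0.34, 0.494], [-0.599, 0.469, -0.649], [-0.011, -0.815, -0.579]] 378.0485202445603 259.041388026482 187.25559666494883
top [ 245.05949338  -13.97228389 1442.86999815] [[0.116, -0.972, 0.202], [-0.993, -0.115, 0.02], [0.004, -0.203, -0.979]] 425.288298759121 255.94181930003325 197.76351783422848
{'clock': 0.1, 'joints': array([-9.00363049e-01,  3.85448804e-01,  6.77793213e-03, -4.13764559e-04,
       -1.19400083e+00, -2.58644430e-01]), 'joint_vel': array([ 2.00832953e-04, -2.41949921e-03,  3.56893517e-03, -9.65621659e-04,
       -2.25539713e-03, -2.77427591e-05]), 'joint_efforts': array([-7.94960433e-04, -3.93320239e+01,  1.88928741e+01,  4.19794410e+00,
       -2.57160980e-03,  1.35610597e-05]), 'position': array([ 249.98715022, -572.2660521 ,  230.35879468]), 'ee_rot': array([-2.04367990e-01,  9.78893666e-01,  9.24471753e-04, -2.48174939e-04]), 'contact_force': array([ 0.56572206,  0.68345126, -0.43177804]), 'wrist_torque': array([-0.01019894,  0.03978917,  0.01157768]), 'grasp_force': 0.0, 'gripper_width': 85.54725883249412}
```

View pics/side0.png

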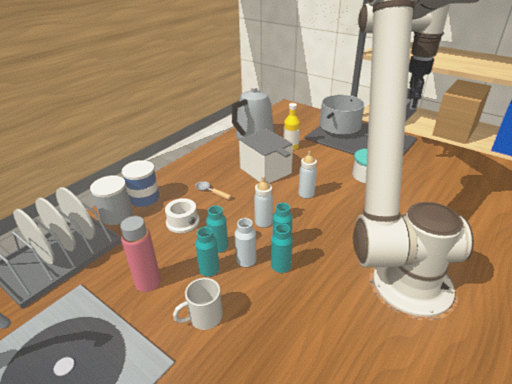

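View pics/top0.png

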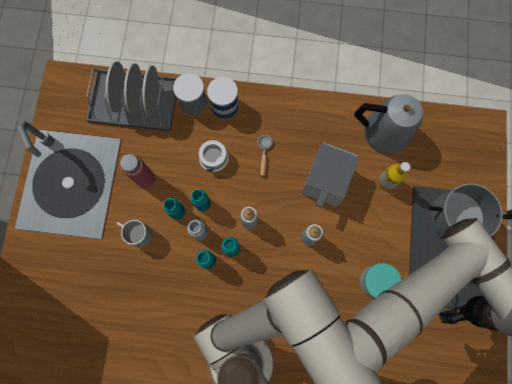

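Side view: the open milky bottle is at about (246,243). Turquoise look-alikes are at (207,252), (217,230), (282,248) and (283,220); the capped bottles are at (263,203) and (308,176). The warmer is at (182,215) and the teat box at (266,157). Top view: bottle (197,229), warmer (213,155), lid (332,173), tab about (322,200). The milky one without a teat fits the description, so I'll confirm it in enlarged crops.

```bash
python3 - <<'E'
import cv2
a=cv2.imread('pics/top0.png')[130:275,160:360]; cv2.imwrite('pics/topc.png',cv2.resize(a,None,fx=4,fy=4,interpolation=cv2.INTER_CUBIC))
a=cv2.imread('pics/side0.png')[125:275,150:330]; cv2.imwrite('pics/sidec.png',cv2.resize(a,None,fx=4,fy=4,interpolation=cv2.INTER_CUBIC))
E
```

```text
(no output)
```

View pics/topc.png

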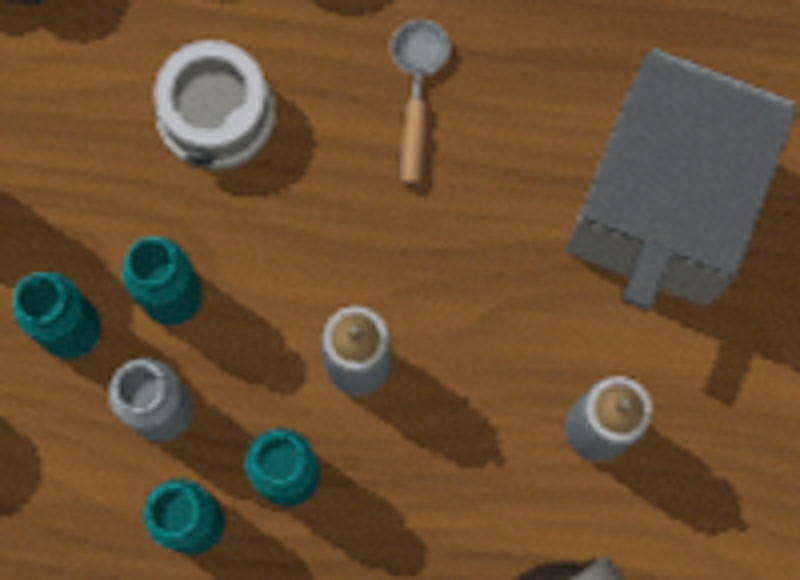

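View pics/sidec.png

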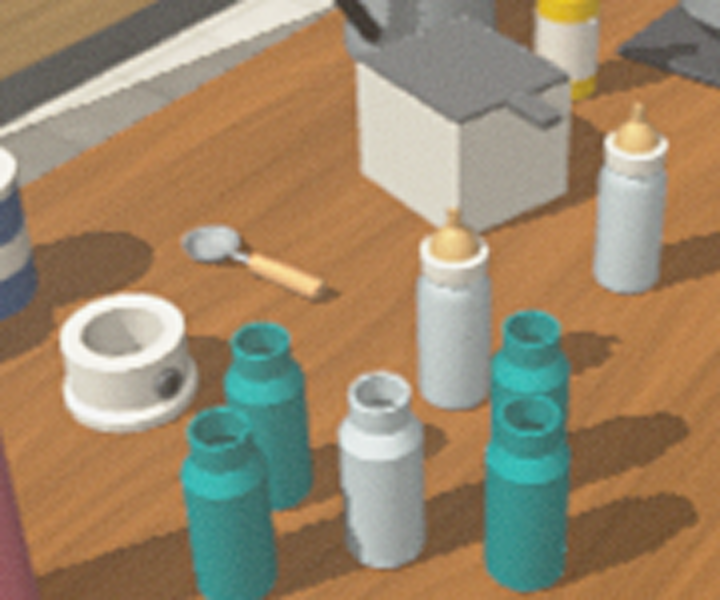

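The crops confirm it. The milky open bottle has its rim at about (143,386)/4 in the top crop and (380,393)/4 in the side crop, with turquoise bottles around it. The warmer's rim centre is about (211,93) in the top crop and (124,333) in the side crop.

```bash
python3 - <<'E'
from h import *
T=load('pics/top0.png');S=load('pics/side0.png')
t=lambda u,v:((u)/4+160-.4,v/4+130-.4)
s=lambda u,v:((u)/4+150-.4,v/4+125-.4)
for n,a,b,z in [('bottle',(143,386),(380,393),140),('warmer',(211,93),(124,333),60),('tabtip',(637,304),(550,121),128),
 ('capA',(355,335),(453,243),160),('capB',(620,408),(636,137),160),('tq1',(40,297),(221,427),140),('tq2',(150,260),(260,340),140),('tq3',(281,458),(530,415),140),('tq4',(180,510),(530,330),140)]:
    print(n,onz(T,*t(*a),z).round(1)[:2],onz(S,*s(*b),z).round(1)[:2])
for a in [(655,49),(795,103),(737,270),(583,215),(626,302),(648,307),(645,240),(670,247)]: print('lidT',a,onz(T,*t(*a),128.5).round(1)[:2])
for a in [(461,120),(570,75),(480,20),(358,67),(548,124)]: print('lidS',a,onz(S,*s(*a),128.5).round(1)[:2])
# masks: grey lid in top
im=T['img'].astype(int);sub=im[130:215,290:370];m=((sub.max(2)-sub.min(2)<22)&(sub.max(2)<125)&(sub.max(2)>60)).astype(np.uint8)
n,l,st,c=cv2.connectedComponentsWithStats(m);k=1+st[1:,4].argmax();m=(l==k).astype(np.uint8)
o=cv2.morphologyEx(m,cv2.MORPH_OPEN,np.ones((13,13),np.uint8))
cs,_=cv2.findContours(o,0,1);r=cv2.minAreaRect(max(cs,key=len));print(st[k],r)
bp=cv2.boxPoints(r)+[290,130]
for p in bp: print('rect',p,onz(T,*p,128.5).round(1)[:2])
# white warmer mask
sub=im[130:180,190:240];m=((sub.min(2)>120)&(sub.max(2)-sub.min(2)<40)).astype(np.uint8)
E
```

```text
bottle [403.7 187.6] [400.8 192.6]
warmer [668.1 179. ] [664.5 182.6]
tabtip [ 514.9 -186.9] [ 513.2 -179.4]
capA [459.1  29.4] [445.9  51. ]
capB [ 426.9 -176.9] [ 415.  -152.4]
tq1 [463.5 277.4] [461.7 277.6]
tq2 [502.7 196.6] [501.2 197.7]
tq3 [361.1  74.8] [310.2 152.9]
tq4 [313.1 146. ] [358.9  80.6]
lidT (655, 49) [ 726.4 -183.2]
lidT (795, 103) [ 694.1 -299.3]
lidT (737, 270) [ 551.3 -263. ]
lidT (583, 215) [ 581.5 -138. ]
lidT (626, 302) [ 515.4 -178.1]
lidT (648, 307) [ 513.4 -195.7]
lidT (645, 240) [ 567.  -188.7]
lidT (670, 247) [ 563.6 -208.9]
lidS (461, 120) [ 575.1 -135.9]
lidS (570, 75) [ 542.7 -256.6]
lidS (480, 20) [ 670.8 -297.9]
lidS (358, 67) [ 706.2 -157.6]
lidS (548, 124) [ 511.4 -173.6]
[  12   12   57   65 2303] ((40.44845962524414, 44.63401794433594), (41.49797821044922, 56.000728607177734), 21.037511825561523)
rect [301.03093529 193.31958389] [ 547.6 -127.4]
rect [321.13402939 141.0515461 ] [ 728.3 -175.8]
rect [359.86598206 155.948452  ] [ 692.7 -304.3]
rect [339.76288986 208.2164917 ] [ 514.1 -252.9]
```

>>> drive_tool:
  deltas:
    - [[0,0,0],[0,0,7.86]]
    - [[0,0,0],[0,0,7.86]]
    - [[0,0,0],[0,0,7.86]]
    - [[-2,4.1,0],[0,0,0]]
    - [[-2,4.1,0],[0,0,0]]
    - [[-2,4.1,0],[0,0,0]]
    - [[-2,4.1,0],[0,0,0]]
    - [[-2,4.1,0],[0,0,0]]
    - [[-2,4.1,0],[0,0,0]]
    - [[-2,4.1,0],[0,0,0]]
    - [[-2,4.1,0],[0,0,0]]
    - [[-2,4.1,0],[0,0,0]]
  claw: 8.54

```text
clock: 1.3
position: [430.3, -201.8, 231.2]
ee_rot: [-0.0, 1.0, 0.0, -0.0]
contact_force: [0.3, -0.5, 0.7]
gripper_width: 85.3
grasp_force: 0.0
```

>>> drive_tool:
  deltas:
    - [[0.28,3.9,0],[0,0,0]]
    - [[0.28,3.9,0],[0,0,0]]
    - [[0.28,3.9,0],[0,0,0]]
    - [[0.28,3.9,0],[0,0,0]]
    - [[0.28,3.9,0],[0,0,0]]
    - [[0.28,3.9,0],[0,0,0]]
    - [[0.28,3.9,0],[0,0,0]]
    - [[0.28,3.9,0],[0,0,0]]
    - [[0.28,3.9,0],[0,0,0]]
    - [[0.28,3.9,0],[0,0,0]]
    - [[0,0.35,0],[0,0,0]]
    - [[0,0,0],[0,0,0]]

```text
clock: 2.5
position: [401.5, 190.5, 230.8]
ee_rot: [-0.001, 1.0, -0.0, -0.001]
contact_force: [0.2, -0.8, -0.2]
gripper_width: 85.6
grasp_force: 0.0
```

```bash
python3 - <<'E'
from h import *
print(arm.read_state()['position'])
T=snap('top','pics/top1.png');S=snap('side','pics/side1.png')
a=cv2.resize(cv2.imread('pics/top1.png')[170:290,150:270],None,fx=3.3,fy=3.3);b=cv2.resize(cv2.imread('pics/side1.png')[170:290,180:300],None,fx=3.3,fy=3.3)
cv2.imwrite('pics/c1.png',np.hstack([a,b]))
print(proj(T,(402,190,140)),proj(S,(402,190,140)),proj(S,(402,190,105)),proj(S,(402,190,0)))
E
```

```text
[401.51257973 190.46239072 230.80483212]
(np.float64(194.50337079825937), np.float64(226.56251731603007)) (np.float64(244.85705946440748), np.float64(222.1533753027218)) (np.float64(245.2864256526659), np.float64(232.1841518286194)) (np.float64(246.47659127829542), np.float64(259.9885894996859))
```

View pics/c1.png

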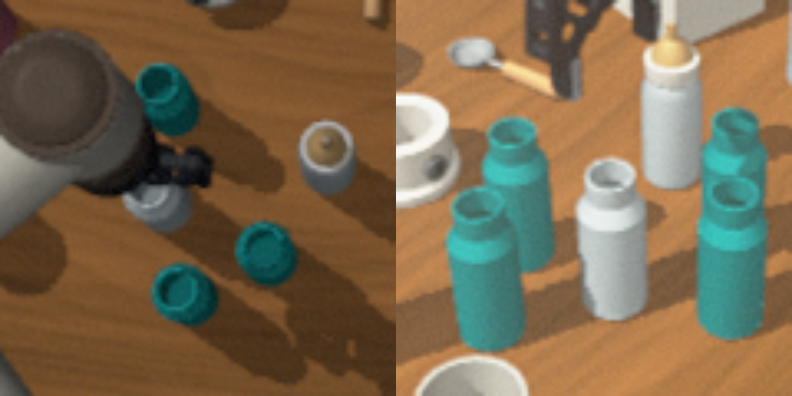

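The top view shows the gripper over the milky bottle. In the side crop its rim is at (610,180), which puts the bottle near (402,190), so I'll descend and grip its body.

>>> drive_tool:
  deltas:
    - [[0,0,2],[0,0,0]]
    - [[0,0,2],[0,0,0]]
    - [[0,0,2],[0,0,0]]
    - [[0,0,2],[0,0,0]]
    - [[0,0,2],[0,0,0]]
    - [[0,0,2],[0,0,0]]
    - [[0,0,2],[0,0,0]]
    - [[0,0,1.4],[0,0,0]]
    - [[0,0,0],[0,0,0]]

```text
clock: 3.5
position: [401.0, 187.5, 75.8]
ee_rot: [0.001, 1.0, -0.002, -0.002]
contact_force: [-0.1, 0.0, 0.2]
gripper_width: 85.3
grasp_force: 0.0
```

>>> drive_tool:
  deltas:
    - [[0,0,0],[0,0,0]]
    - [[0,0,0],[0,0,0]]
    - [[0,0,0],[0,0,0]]
    - [[0,0,0],[0,0,0]]
    - [[0,0,0],[0,0,0]]
    - [[0,0,0],[0,0,0]]
    - [[0,0,0],[0,0,0]]
    - [[0,0,0],[0,0,0]]
  claw: 4.5

```text
clock: 4.3
position: [402.9, 190.4, 78.8]
ee_rot: [-0.001, 1.0, 0.001, 0.001]
contact_force: [0.1, -1.1, 5.7]
gripper_width: 55.0
grasp_force: 62.9
```

>>> drive_tool:
  deltas:
    - [[0,0,-0.6],[0,0,0]]
    - [[0,0,-1.2],[0,0,0]]
    - [[0,0,-1.8],[0,0,0]]
    - [[0,0,-2],[0,0,0]]
    - [[0,0,-2],[0,0,0]]
    - [[0,0,-2],[0,0,0]]
    - [[0,0,-2],[0,0,0]]
    - [[0,0,-2],[0,0,0]]
    - [[0,0,-1.8],[0,0,0]]
    - [[0,0,-1],[0,0,0]]
    - [[0,0,-0.6],[0,0,0]]
    - [[0,0,0],[0,0,0]]

```text
clock: 5.5
position: [401.9, 189.9, 247.6]
ee_rot: [-0.0, 1.0, 0.0, 0.0]
contact_force: [0.6, 0.7, -1.7]
gripper_width: 54.9
grasp_force: 63.5
```

```bash
python3 - <<'E'
from h import *
print(arm.read_state()['position'])
T=snap('top','pics/top2.png');S=snap('side','pics/side2.png')
a=cv2.resize(cv2.imread('pics/top2.png')[120:280,150:310],None,fx=2.5,fy=2.5);b=cv2.resize(cv2.imread('pics/side2.png')[140:300,150:310],None,fx=2.5,fy=2.5)
cv2.imwrite('pics/c2.png',np.hstack([a,b]))
E
```

```text
[401.94488115 189.8616857  247.6390943 ]
```

View pics/c2.png

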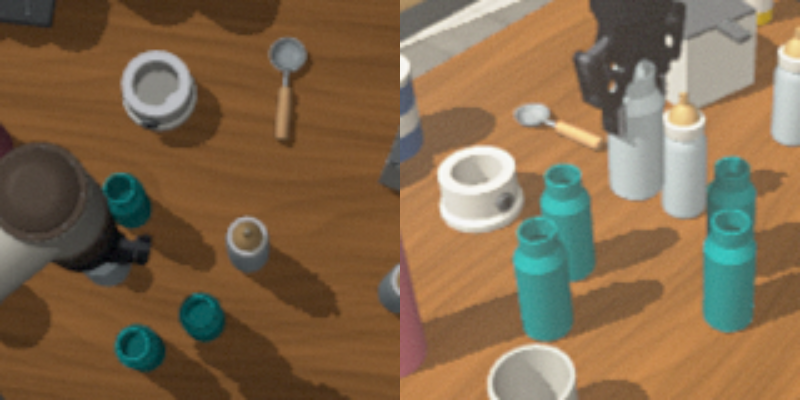

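The bottle hangs upright in the gripper, with its foot at about (637,197) in the side half. The neighbours have not moved. Next I'll refine the warmer position by ellipse fit and check the bottle's offset in the grip.

```bash
python3 - <<'E'
from h import *
T=load('pics/top2.png');S=load('pics/side2.png')
# well: dark-in-bright; outer rim ellipse via bright mask hull in top, candidates by forward projecting circle extents
for nm,d,(x0,x1,y0,y1) in(('top',T,(190,240,135,180)),('side',S,(160,203,190,235))):
    im=d['img'].astype(int)[y0:y1,x0:x1]; br=im.min(2); sat=im.max(2)-im.min(2)
    m=((br>(150 if nm=='top' else 120))).astype(np.uint8)
    n,l,st,c=cv2.connectedComponentsWithStats(m);k=1+st[1:,4].argmax();m=(l==k).astype(np.uint8)
    cs,_=cv2.findContours(m,cv2.RETR_EXTERNAL,cv2.CHAIN_APPROX_NONE);p=max(cs,key=len)[:,0]+[x0,y0]
    print(nm,'mask bounds',p.min(0),p.max(0),cv2.fitEllipse(cv2.convexHull(p.astype(np.float32))))
def circ(d,c,z,r):
    a=np.linspace(0,6.283,60);q=np.array([proj(d,(c[0]+r*np.cos(t),c[1]+r*np.sin(t),z)) for t in a]);return q.min(0).round(1),q.max(0).round(1)
for c in((666.5,180.5),): 
  for d in(T,S):
    print('rim',circ(d,c,60,47),'well',circ(d,c,60,32),'flange',circ(d,c,0,52))
# bottle foot in the side view
for c in((402,190),(398,190),(406,190)): print('foot',c,circ(S,c,171,24),'body',circ(S,c,200,28))
im=S['img'].astype(int)
for v in(202,206,210): 
    print(v,[tuple(im[v,u]) for u in range(230,258,1)][::1] if v==206 else '')
E
```

```text
top mask bounds [199 140] [225 165] ((211.7344207763672, 152.9969024658203), (25.517822265625, 27.446720123291016), 67.97085571289062)
side mask bounds [165 198] [198 232] ((181.01504516601562, 215.33201599121094), (35.6571159362793, 37.03281021118164), 50.40235137939453)
rim (array([198. , 140.1]), array([225.7, 166.6])) well (array([202.4, 144.3]), array([221.3, 162.3])) flange (array([198.8, 144.4]), array([228.2, 172.7]))
rim (array([165.2, 198.1]), array([196., 217.])) well (array([170.1, 201. ]), array([191.1, 213.9])) flange (array([166.5, 211.7]), array([199.6, 233.1]))
foot (402, 190) (array([235.1, 207.1]), array([253.8, 219. ])) body (array([232.9, 197.3]), array([255.2, 211. ]))
foot (398, 190) (array([236.3, 207.6]), array([255.1, 219.6])) body (array([234.2, 197.8]), array([256.5, 211.6]))
foot (406, 190) (array([233.9, 206.5]), array([252.6, 218.4])) body (array([231.7, 196.7]), array([253.9, 210.4]))
202 
206 [(np.int64(183), np.int64(131), np.int64(81)), (np.int64(183), np.int64(125), np.int64(77)), (np.int64(179), np.int64(123), np.int64(78)), (np.int64(189), np.int
[... 456 characters left out ...]
4(186), np.int64(191), np.int64(188)), (np.int64(178), np.int64(188), np.int64(181)), (np.int64(172), np.int64(179), np.int64(177)), (np.int64(172), np.int64(176), np.int64(171)), (np.int64(162), np.int64(167), np.int64(165)), (np.int64(158), np.int64(162), np.int64(160)), (np.int64(156), np.int64(161), np.int64(159)), (np.int64(150), np.int64(154), np.int64(154)), (np.int64(150), np.int64(156), np.int64(152)), (np.int64(148), np.int64(151), np.int64(149)), (np.int64(141), np.int64(146), np.int64(142)), (np.int64(133), np.int64(136), np.int64(134)), (np.int64(154), np.int64(159), np.int64(156)), (np.int64(190), np.int64(197), np.int64(195)), (np.int64(206), np.int64(212), np.int64(211))]
210
```

>>> drive_tool:
  deltas:
    - [[-1.2,-0.1,0],[0,0,0]]
    - [[-2.4,-0.1,0],[0,0,0]]
    - [[-2.8,-0.1,0],[0,0,0]]
    - [[-2.8,-0.1,0],[0,0,0]]
    - [[-2.8,-0.1,0],[0,0,0]]
    - [[-2.8,-0.1,0],[0,0,0]]
    - [[-2.8,-0.1,0],[0,0,0]]
    - [[-2.8,-0.1,0],[0,0,0]]
    - [[-2.8,-0.1,0],[0,0,0]]
    - [[-2,0,0],[0,0,0]]
    - [[-1.25,0,0],[0,0,0]]
    - [[0,0,0],[0,0,0]]

```text
clock: 6.8
position: [668.1, 180.1, 244.4]
ee_rot: [0.001, 1.0, -0.001, -0.001]
contact_force: [0.6, -0.5, -1.1]
gripper_width: 54.9
grasp_force: 63.4
```

>>> drive_tool:
  deltas:
    - [[0,0,1],[0,0,0]]
    - [[0,0,1.5],[0,0,0]]
    - [[0,0,1.5],[0,0,0]]
    - [[0,0,1.5],[0,0,0]]
    - [[0,0,1.5],[0,0,0]]
    - [[0,0,1.5],[0,0,0]]
    - [[0,0,1],[0,0,0]]
    - [[0,0,0.5],[0,0,0]]
    - [[0,0,0],[0,0,0]]

```text
clock: 7.7
position: [665.9, 180.7, 146.5]
ee_rot: [-0.0, 1.0, -0.0, -0.001]
contact_force: [0.2, -0.7, -0.1]
gripper_width: 54.2
grasp_force: 63.4
```

```bash
python3 - <<'E'
from h import *
s=arm.read_state();print(s['position'],s['contact_force'])
S=snap('side','pics/side3.png');T=snap('top','pics/top3.png')
b=cv2.resize(cv2.imread('pics/side3.png')[140:250,120:240],None,fx=3.3,fy=3.3);a=cv2.resize(cv2.imread('pics/top3.png')[110:220,150:270],None,fx=3.3,fy=3.3)
cv2.imwrite('pics/c3.png',np.hstack([a,b]))
E
```

```text
[665.90177737 180.74137066 146.48523032] [ 0.16616362 -0.67448661 -0.12659199]
```

View pics/c3.png

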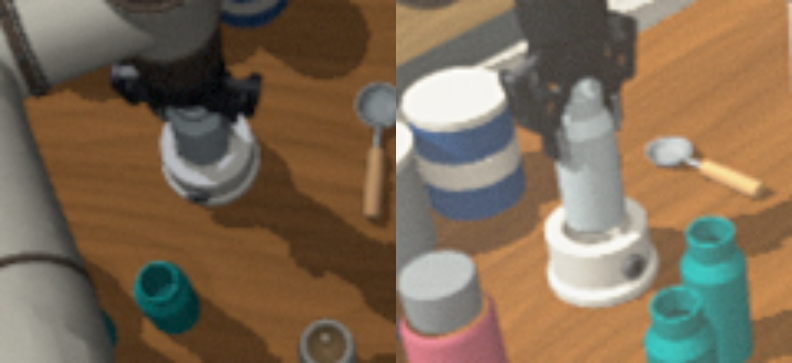

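The bottle hangs just above the well and centred on it: its foot is at (590,232) in the right half, and the well rim is at about (600,235). I'll lower it slowly and watch the force.

>>> drive_tool:
  deltas:
    - [[0,0,0.5],[0,0,0]]
    - [[0,0,0.5],[0,0,0]]
    - [[0,0,0.5],[0,0,0]]
    - [[0,0,0.5],[0,0,0]]
    - [[0,0,0.5],[0,0,0]]
    - [[0,0,0],[0,0,0]]

```text
clock: 8.4
position: [666.1, 180.7, 121.1]
ee_rot: [-0.0, 1.0, -0.0, -0.001]
contact_force: [-0.8, -0.0, -1.2]
gripper_width: 54.8
grasp_force: 63.4
```

>>> drive_tool:
  deltas:
    - [[0,0,0.5],[0,0,0]]
    - [[0,0,0.5],[0,0,0]]
    - [[0,0,0.5],[0,0,0]]
    - [[0,0,0.5],[0,0,0]]
    - [[0,0,0.5],[0,0,0]]
    - [[0,0,0],[0,0,0]]

```text
clock: 9.0
position: [666.0, 180.7, 96.1]
ee_rot: [-0.0, 1.0, -0.0, -0.001]
contact_force: [1.0, -0.1, -0.3]
gripper_width: 55.0
grasp_force: 63.4
```

>>> drive_tool:
  deltas:
    - [[0,0,0.3],[0,0,0]]
    - [[0,0,0.3],[0,0,0]]
    - [[0,0,0.3],[0,0,0]]
    - [[0,0,0],[0,0,0]]

```text
clock: 9.4
position: [666.1, 180.8, 87.7]
ee_rot: [-0.0, 1.0, -0.0, -0.001]
contact_force: [0.5, -0.4, -2.1]
gripper_width: 54.8
grasp_force: 63.4
```

>>> drive_tool:
  deltas:
    - [[0,0,0.15],[0,0,0]]
    - [[0,0,0.1],[0,0,0]]
    - [[0,0,0],[0,0,0]]

```text
clock: 9.7
position: [667.0, 181.0, 86.9]
ee_rot: [-0.0, 1.0, 0.0, 0.001]
contact_force: [-0.9, -0.5, 4.0]
gripper_width: 54.9
grasp_force: 63.8
```

>>> drive_tool:
  deltas:
    - [[0,0,0.05],[0,0,0]]
    - [[0,0,0],[0,0,0]]

```text
clock: 9.9
position: [667.2, 181.0, 86.9]
ee_rot: [-0.0, 1.0, 0.0, 0.001]
contact_force: [-0.5, -1.0, 6.1]
gripper_width: 55.0
grasp_force: 64.1
```

>>> drive_tool:
  deltas:
    - [[0,0,0],[0,0,0]]
    - [[0,0,0],[0,0,0]]
    - [[0,0,0],[0,0,0]]
    - [[0,0,0],[0,0,0]]
    - [[0,0,0],[0,0,0]]
    - [[0,0,0],[0,0,0]]
    - [[0,0,0],[0,0,0]]
    - [[0,0,0],[0,0,0]]
  claw: 8.54

```text
clock: 10.7
position: [666.5, 180.9, 85.3]
ee_rot: [-0.0, 1.0, 0.0, 0.0]
contact_force: [-0.1, -0.1, 0.1]
gripper_width: 85.3
grasp_force: 0.0
```

>>> drive_tool:
  deltas:
    - [[0,0,-1],[0,0,0]]
    - [[0,0,-2],[0,0,0]]
    - [[0,0,-2],[0,0,0]]
    - [[0,0,-2],[0,0,0]]
    - [[0,0,-2],[0,0,0]]
    - [[0,0,-3],[0,0,0]]
    - [[0,0,-3],[0,0,0]]
    - [[0,0,-2],[0,0,0]]
    - [[0,0,0],[0,0,0]]

```text
clock: 11.6
position: [668.1, 181.3, 260.7]
ee_rot: [-0.0, 1.0, 0.002, 0.004]
contact_force: [0.2, 0.4, 0.7]
gripper_width: 85.6
grasp_force: 0.0
```

```bash
python3 - <<'E'
from h import *
s=arm.read_state();print(s['position'],s['contact_force'])
S=snap('side','pics/side4.png')
cv2.imwrite('pics/c4.png',cv2.resize(cv2.imread('pics/side4.png')[120:270,130:330],None,fx=4,fy=4))
for z in(8,60,113,148):print(z,proj(S,(666.5,180.5,z)))
E
```

```text
[668.12180552 181.25347759 260.74685763] [0.18273422 0.37559168 0.73239394]
8 (np.float64(182.8065786971989), np.float64(220.14775958906392))
60 (np.float64(180.65835047284475), np.float64(207.27036825841864))
113 (np.float64(178.35178902734236), np.float64(193.44386042969728))
148 (np.float64(176.75912264137708), np.float64(183.8967424472001))
```

View pics/c4.png

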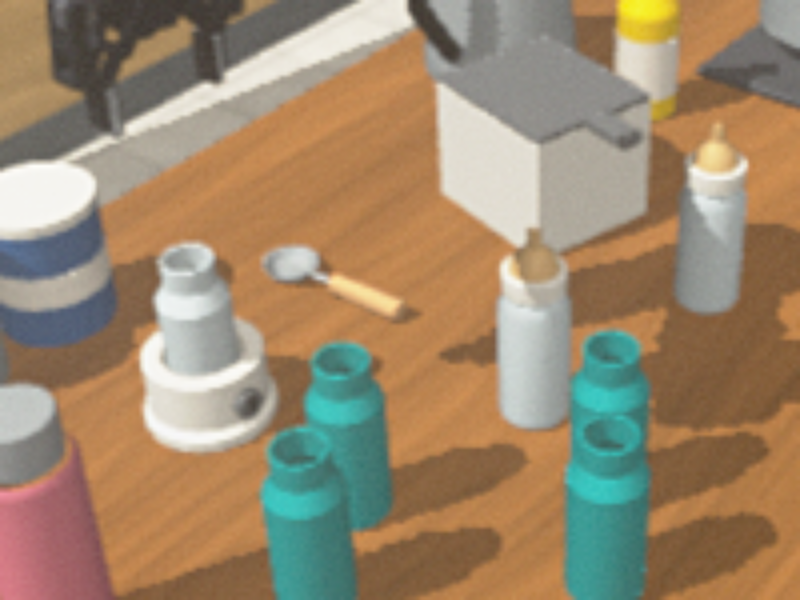

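The bottle is seated upright in the warmer. Its rim is at (188,262) in the crop, or full-frame (177,185.5), against an expected (176.8,183.9) when seated. The neighbours are undisturbed. Next is the tab.

```bash
cat > lid.py <<'E'
from h import *
T=snap('top','pics/top5.png') ; S=load('pics/side4.png')
s4=lambda u,v:(u/4+130-.4,v/4+120-.4)
print('side tip',onz(S,*s4(624,130),128.5)[:2], 'side front corners',[onz(S,*s4(*a),128.5)[:2].round(1) for a in((541,138),(650,95))])
for p in[(514.5,-186.5),(533,-191.5)]: print('proj side crop',[(round((a-b+.4)*4)) for a,b in zip(proj(S,(*p,128.5)),(130,120))])
E
python3 lid.py
python3 - <<'E'
from h import *
y=np.radians(-15.4);u=np.array([np.cos(y),np.sin(y),0]);v=np.array([-np.sin(y),np.cos(y),0])
def pose(th,tilt=20,tab=np.array([532,-191,124.5])):
    # hinge from tab
    H=tab+182*u-[0,0,4]
    rot=R.from_rotvec(v*np.radians(th))
    R0=R.from_matrix(np.c_[-u,v,[0,0,-1]])*R.from_rotvec([0,-np.radians(tilt),0])
    p0=tab+R0.apply([0,0,20])
    return H+rot.apply(p0-H),rot*R0
p,r=pose(0);print(p,r.as_quat())
q,s=pose(3.75);print('row cm',r.inv().apply(q-p)/10,(r.inv()*s).as_rotvec(degrees=True))
e,_=pose(45);print(e,_.as_quat())
# approach: 60 mm back along tool z
print('pre',p-r.apply([0,0,70]))
print(arm.read_state()['position'],arm.read_state()['joints'])
E
```

```text
side tip [ 527.17391872 -191.24408433] side front corners [array([ 577.1, -138.6]), array([ 542.7, -256.6])]
proj side crop [633, 137]
proj side crop [619, 128]
[ 538.59480097 -192.81651083  105.70614758] [ 0.13195063  0.97592794 -0.02326646  0.17208243]
row cm [-3.37221138e-01 -2.85919853e-15 -1.09975284e+00] [0.00000000e+00 3.75000000e+00 3.18112244e-15]
[ 577.97060224 -203.66241349  233.89570556] [ 0.13081018  0.96749294  0.02899992 -0.21448802]
pre [ 515.51299758 -186.45872293  171.48463104]
[666.26827834 180.9434999  255.86803713] [ 4.98515552e-01  4.84962411e-01  2.29203049e-01 -5.68593915e-04
 -1.31405188e+00 -2.06906745e+00]
```

>>> drive_tool:
  deltas:
    - [[1.5,-3.67,0],[0,0,0]]
    - [[1.5,-3.67,0],[0,0,0]]
    - [[1.5,-3.67,0],[0,0,0]]
    - [[1.5,-3.67,0],[0,0,0]]
    - [[1.5,-3.67,0],[0,0,0]]
    - [[1.5,-3.67,0],[0,0,0]]
    - [[1.5,-3.67,0],[0,0,0]]
    - [[1.5,-3.67,0],[0,0,0]]
    - [[1.5,-3.67,0],[0,0,0]]
    - [[1.5,-3.67,0],[0,0,0]]
    - [[0,0,0],[0,0,7.7]]
    - [[0,0,0],[0,0,7.7]]

```text
clock: 12.9
position: [515.0, -187.3, 253.8]
ee_rot: [0.138, 0.99, 0.0, -0.002]
contact_force: [0.4, -0.4, -0.3]
gripper_width: 85.4
grasp_force: 0.0
```

>>> drive_tool:
  deltas:
    - [[0,0,0],[0,-5,0]]
    - [[0,0,0],[0,-5,0]]
    - [[0,0,0],[0,-5,0]]
    - [[0,0,0],[0,-5,0]]
    - [[0,0,0],[0,0,0]]
    - [[0,0,0],[0,0,0]]

```text
clock: 13.5
position: [516.1, -186.1, 254.8]
ee_rot: [0.132, 0.976, -0.023, 0.171]
contact_force: [0.9, -0.1, 0.2]
gripper_width: 85.5
grasp_force: 0.0
```

```bash
python3 - <<'E'
from h import *
s=arm.read_state();p=s['position'];r=R.from_quat(s['ee_rot']);print(p,s['ee_rot'],s['joints'])
print('to pre cm',r.inv().apply(np.array([515.5,-186.5,171.5])-p)/10,'to grasp',r.inv().apply(np.array([538.6,-192.8,105.7])-p)/10)
g=R.from_quat([0.13195063,0.97592794,-0.02326646,0.17208243]);print((r.inv()*g).as_rotvec(degrees=True))
E
```

```text
[ 516.07223207 -186.09348472  254.79942463] [ 0.13165163  0.97616819 -0.02329396  0.17094122] [-0.0019856   0.07310212 -0.44274405  0.13601514 -0.72418997 -1.92384365]
to pre cm [ 2.87285262 -0.05046128  7.81901784] to grasp [ 2.85734951 -0.04272619 14.82109609]
[-0.01379474 -0.13114927  0.04065591]
```

>>> drive_tool:
  deltas:
    - [[1,0,2],[0,0,0]]
    - [[1,0,2],[0,0,0]]
    - [[0.86,-0.04,2],[0,0,0]]
    - [[0,0,1.8],[0,0,0]]
    - [[0,0,0],[0,0,0]]
    - [[0,0,0],[0,0,0]]

```text
clock: 14.1
position: [517.4, -186.7, 172.3]
ee_rot: [0.132, 0.976, -0.023, 0.172]
contact_force: [-0.2, -0.1, 0.2]
gripper_width: 85.5
grasp_force: 0.0
```

```bash
python3 - <<'E'
from h import *
S=snap('side','pics/side6.png');T=snap('top','pics/top6.png')
s=arm.read_state();p=s['position'];r=R.from_quat(s['ee_rot']);print(p)
a=cv2.resize(cv2.imread('pics/side6.png')[80:210,210:340],None,fx=3,fy=3);b=cv2.resize(cv2.imread('pics/top6.png')[120:250,250:380],None,fx=3,fy=3);cv2.imwrite('pics/c6.png',np.hstack([a,b]))
print('to grasp',r.inv().apply(np.array([538.6,-192.8,105.7])-p)/10)
E
```

```text
[ 517.45278216 -186.58987754  173.37392935]
to grasp [ 0.25599574 -0.03945458  7.11253971]
```

View pics/c6.png

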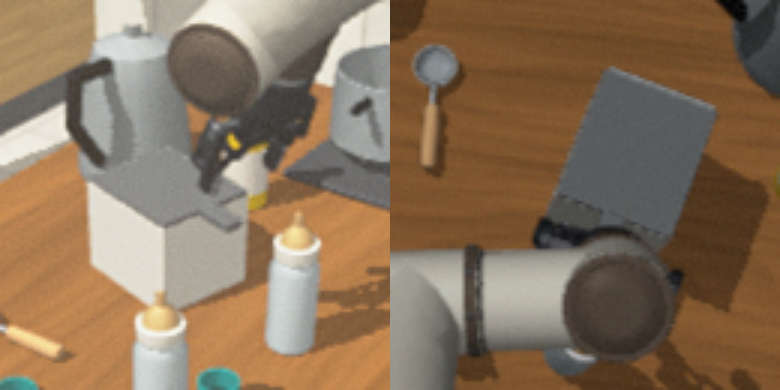

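The lid and tab are in view, with the tab tip at about (232,225) in the left half. The open gripper is above the tab, one finger at (207,190), and capped_b stands clear. I'll descend along the tool axis.

>>> drive_tool:
  deltas:
    - [[0.1,0,1],[0,0,0]]
    - [[0.1,0,1],[0,0,0]]
    - [[0,0,1],[0,0,0]]
    - [[0,0,1],[0,0,0]]
    - [[0,0,0],[0,0,0]]

```text
clock: 14.7
position: [526.9, -189.7, 131.8]
ee_rot: [0.132, 0.976, -0.023, 0.17]
contact_force: [0.7, -0.2, -1.2]
gripper_width: 85.4
grasp_force: 0.0
```

>>> drive_tool:
  deltas:
    - [[0,0,1],[0,0,0]]
    - [[0,0,1],[0,0,0]]
    - [[0,0,1],[0,0,0]]
    - [[0,0,0.1],[0,0,0]]
    - [[0,0,0],[0,0,0]]

```text
clock: 15.2
position: [537.6, -192.5, 104.2]
ee_rot: [0.132, 0.976, -0.023, 0.171]
contact_force: [0.2, -0.4, 0.4]
gripper_width: 85.6
grasp_force: 0.0
```

>>> drive_tool:
  deltas:
    - [[0,0,0],[0,0,0]]
    - [[0,0,0],[0,0,0]]
    - [[0,0,0],[0,0,0]]
    - [[0,0,0],[0,0,0]]
    - [[0,0,0],[0,0,0]]
    - [[0,0,0],[0,0,0]]
    - [[0,0,0],[0,0,0]]
    - [[0,0,0],[0,0,0]]
  claw: 4

```text
clock: 16.0
position: [537.9, -192.5, 104.8]
ee_rot: [0.132, 0.976, -0.023, 0.172]
contact_force: [-1.1, -0.1, -0.3]
gripper_width: 40.0
grasp_force: 0.0
```

>>> drive_tool:
  deltas:
    - [[0,0,0],[0,0,0]]
    - [[0,0,0],[0,0,0]]
    - [[0,0,0],[0,0,0]]
    - [[0,0,0],[0,0,0]]
    - [[0,0,0],[0,0,0]]
    - [[0,0,0],[0,0,0]]
  claw: 1.5

```text
clock: 16.6
position: [538.0, -191.9, 104.8]
ee_rot: [0.131, 0.976, -0.023, 0.172]
contact_force: [-1.8, 6.1, 0.2]
gripper_width: 23.0
grasp_force: 60.5
```

```bash
python3 - <<'E'
from h import *
S=snap('side','pics/side7.png');s=arm.read_state()
print({k:np.round(s[k],3) for k in('position','ee_rot','contact_force','wrist_torque','gripper_width','grasp_force')})
cv2.imwrite('pics/c7.png',cv2.resize(cv2.imread('pics/side7.png')[80:210,210:340],None,fx=4.5,fy=4.5))
E
```

```text
{'position': array([ 537.988, -191.885,  104.836]), 'ee_rot': array([ 0.131,  0.976, -0.023,  0.172]), 'contact_force': array([-1.334,  5.206,  2.42 ]), 'wrist_torque': array([1.503, 0.841, 0.456]), 'gripper_width': np.float64(23.074), 'grasp_force': np.float64(60.51)}
```

View pics/c7.png

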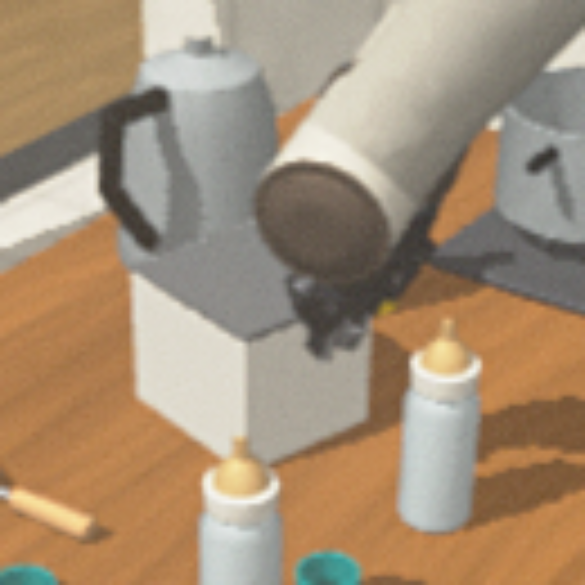

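The gripper holds the tab at 23 mm opening, at about (325,330) in the crop, and capped_b is clear. Now I'll swing the lid along its arc.

>>> drive_tool:
  deltas:
    - [[-0.34,0,-1.1],[0,3.75,0]]
    - [[-0.34,0,-1.1],[0,3.75,0]]
    - [[0,0,0],[0,0,0]]

```text
clock: 16.95
position: [537.4, -191.7, 128.3]
ee_rot: [0.134, 0.985, -0.014, 0.106]
contact_force: [-1.7, 6.1, -1.1]
gripper_width: 23.0
grasp_force: 63.0
```

>>> drive_tool:
  deltas:
    - [[-0.34,0,-1.1],[0,3.75,0]]
    - [[-0.34,0,-1.1],[0,3.75,0]]
    - [[-0.34,0,-1.1],[0,3.75,0]]
    - [[-0.34,0,-1.1],[0,3.75,0]]
    - [[0,0,0],[0,0,0]]

```text
clock: 17.45
position: [544.8, -193.7, 173.0]
ee_rot: [0.134, 0.991, 0.004, -0.024]
contact_force: [-4.5, 5.1, 0.1]
gripper_width: 22.6
grasp_force: 63.3
```

Forces are small. I'll continue to 45°.

>>> drive_tool:
  deltas:
    - [[-0.34,0,-1.1],[0,3.75,0]]
    - [[-0.34,0,-1.1],[0,3.75,0]]
    - [[-0.34,0,-1.1],[0,3.75,0]]
    - [[-0.34,0,-1.1],[0,3.75,0]]
    - [[0,0,0],[0,0,0]]

```text
clock: 17.95
position: [563.3, -198.8, 214.9]
ee_rot: [0.132, 0.979, 0.021, -0.155]
contact_force: [-6.1, 6.0, 5.1]
gripper_width: 23.0
grasp_force: 63.4
```

>>> drive_tool:
  deltas:
    - [[-0.34,0,-1.1],[0,3.75,0]]
    - [[-0.34,0,-1.1],[0,3.75,0]]
    - [[0,0,0],[0,0,0]]
    - [[0,0,0],[0,0,0]]
    - [[0,0,0],[0,0,0]]

```text
clock: 18.45
position: [576.3, -202.3, 233.4]
ee_rot: [0.13, 0.967, 0.03, -0.216]
contact_force: [-4.5, 5.8, 3.2]
gripper_width: 22.7
grasp_force: 63.3
```

```bash
python3 - <<'E'
from h import *
T=snap('top','pics/top8.png');S=snap('side','pics/side8.png');s=arm.read_state()
print({k:np.round(s[k],3) for k in('clock','position','ee_rot','contact_force','wrist_torque','gripper_width','grasp_force')})
y=np.radians(-15.4);u=np.array([np.cos(y),np.sin(y),0]);v=np.array([-np.sin(y),np.cos(y),0])
p0,q0=np.array([537.99,-191.9,104.8]),R.from_quat([0.131,0.976,-0.023,0.172])
q=R.from_quat(s['ee_rot']);print('tool turn about hinge axis',np.degrees((q*q0.inv()).as_rotvec()@v))
g=s['position']-q.apply([0,0,20]);g0=p0-q0.apply([0,0,20])
H=np.array([532,-191,124.5])+182*u-[0,0,4]
for n,x in(('start',g0),('now',g)):
    d=x-H; print(n,x.round(1),'radius',np.hypot(d@u,d[2]).round(1),'angle',np.degrees(np.arctan2(d[2],-(d@u))).round(2))
print('start angle shut ref',np.degrees(np.arctan2(4,182)))
# lid visible in the side view: grey mask corner check, predicted corners of plate at several angles
for th in(40,45,50):
    rot=R.from_rotvec(v*np.radians(th))
    print(th,[tuple(np.round(proj(S,H+rot.apply(-150*u+w*65*v+np.array([0,0,8]))),1)) for w in(1,-1)])
E
```

```text
{'clock': np.float64(18.55), 'position': array([ 576.319, -202.341,  233.41 ]), 'ee_rot': array([ 0.13 ,  0.967,  0.03 , -0.216]), 'contact_force': array([-3.907,  4.807,  3.969]), 'wrist_torque': array([ 1.015,  0.296, -0.389]), 'gripper_width': np.float64(22.836), 'grasp_force': np.float64(63.243)}
tool turn about hinge axis 45.20970006901411
start [ 531.4 -190.1  123.6] radius 182.8 angle 0.97
now [ 584.5 -204.6  251.5] radius 183.0 angle 45.72
start angle shut ref 1.2590452071752678
40 [(np.float64(256.3), np.float64(124.8)), (np.float64(285.7), np.float64(114.4))]
45 [(np.float64(254.5), np.float64(121.3)), (np.float64(284.0), np.float64(111.1))]
50 [(np.float64(252.6), np.float64(118.0)), (np.float64(282.2), np.float64(108.0))]
```

```bash
python3 - <<'E'
from h import *
S=load('pics/side8.png');im=S['img'].astype(int)
y=np.radians(-15.4);u=np.array([np.cos(y),np.sin(y),0]);v=np.array([-np.sin(y),np.cos(y),0]);H=np.array([532,-191,124.5])+182*u-[0,0,4]
# grey lid underside/top: test a line of pixels just outside/inside the +y plate edge for each angle
best=[]
for th in np.arange(36,56,1.):
    rot=R.from_rotvec(v*np.radians(th)); f=[]
    for t in np.linspace(60,140,25):   # front face/upper edge: top surface edge at +y side, step across it
        a=np.array(proj(S,H+rot.apply(-t*u+65*v+[0,0,8+3]))); b=np.array(proj(S,H+rot.apply(-t*u+65*v+[0,0,8-3])))
        A,B=[im[int(round(k[1])),int(round(k[0]))] for k in(a,b)]; f.append(abs(A-B).sum())
    best.append((th,np.mean(f).round(1)))
print(best)
for t in(60,90,120):
    rot=R.from_rotvec(v*np.radians(45))
    print(t,[tuple(int(x) for x in im[int(round(k[1])),int(round(k[0]))]) for k in (proj(S,H+rot.apply(-t*u+65*v+np.array([0,0,w]))) for w in(-24,-16,-8,-4,0,4,8,12,16,24,32))])
E
```

```text
[(np.float64(36.0), np.float64(28.0)), (np.float64(37.0), np.float64(40.0)), (np.float64(38.0), np.float64(48.1)), (np.float64(39.0), np.float64(61.1)), (np.float64(40.0), np.float64(82.1)), (np.float64(41.0), np.float64(95.8)), (np.float64(42.0), np.float64(91.4)), (np.float64(43.0), np.float64(67.4)), (np.float64(44.0), np.float64(51.8)), (np.float64(45.0), np.float64(36.5)), (np.float64(46.0), np.float64(34.2)), (np.float64(47.0), np.float64(35.0)), (np.float64(48.0), np.float64(25.8)), (np.float64(49.0), np.float64(31.4)), (np.float64(50.0), np.float64(29.7)), (np.float64(51.0), np.float64(28.9)), (np.float64(52.0), np.float64(37.6)), (np.float64(53.0), np.float64(30.9)), (np.float64(54.0), np.float64(30.5)), (np.float64(55.0), np.float64(31.1))]
60 [(173, 168, 155), (172, 166, 154), (85, 81, 74), (84, 78, 70), (99, 93, 90), (107, 104, 97), (95, 92, 87), (67, 62, 54), (94, 83, 82), (129, 125, 123), (133, 136, 132)]
90 [(176, 168, 157), (81, 75, 70), (80, 74, 68), (82, 80, 74), (113, 112, 108), (123, 121, 117), (139, 145, 138), (128, 126, 121), (160, 163, 160), (169, 171, 168), (167, 169, 166)]
120 [(86, 84, 77), (80, 78, 70), (80, 77, 71), (87, 80, 73), (99, 93, 92), (120, 121, 117), (126, 124, 121), (123, 122, 120), (122, 122, 116), (123, 124, 116), (123, 117, 117)]
```

```bash
python3 -c "
from bench import arm
print(arm.job_done())"
```

```text
the job is handed in; nothing more can be done
None
```

The open bottle is upright and fully down in the warmer and released, the arm is still holding the teat-box lid by its tab at about 45°, nothing else was touched as far as I could see, and the job was handed in at about 18.6 s.

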